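# Deburr the large cable hole of a gland plate

## Task

The deburring tool, a round disc with an upright knob, stands in the small hole of the drilled plate. Move it over to the plate's large hole and run its blade all the way round the edge of that hole, pressed outward against the edge: begin at the side facing the small hole, go clockwise as seen from above, and come back to where you began. Then let go and leave the tool standing flat on the plate with its blade in the large hole.

Things in the scene. Friction and masses are not known exactly. Their poses are not given: they have to be found in the camera images.
- knob_grip (a point): Centre of the upright black round knob of the loose deburring tool: 26 mm in diameter, 46 mm tall, plain cylinder, grasped from above. Under it is a dark steel guide disc, 76 mm in diameter and 9 mm thick, whose flat underside lies on the plate; this point is 34 mm above that underside and the knob's top is 58 mm above it. The tool weighs about 0.35 kg. z points up along the knob.
- blade: The tool's blade, a round steel pin 10 mm in diameter that sticks out 14 mm below the middle of the guide disc; the origin is the centre of its lower end, 48 mm straight below the knob's centre when nothing presses it. It is sprung: it yields sideways in any direction by up to 9 mm with about 0.6 N per mm, so leading the knob about 4 mm beyond the circle where the pin just touches the edge gives a light steady contact.
- plate: Bare aluminium gland plate, 140 mm (its x) by 230 mm (its y) and 8 mm thick, screwed on two wooden battens 30 mm high along its long sides and fixed to the bench; open below between the battens. Origin: centre of the underside of the battens, on the bench; the plate's top is 38 mm above it. Two through holes on its long centre line: the large one 60 mm in diameter at y = -45 mm, the small one 30 mm in diameter at y = +65 mm, where the tool stands at the start.
- large_hole (a point): Centre of the 60 mm hole's mouth, level with the plate's top; axes as the plate's: +y points to the small hole, z up. The 10 mm blade touches the edge when its centre is 25 mm from this point.
Not all that is in view belongs to the job. Leave any blue look-alike of the part that bears knob_grip alone.

How it is judged:
By the outcome, as a careful person would: the job done as asked, in the order asked, and still so for the second after the job is handed in, with the robot touching nothing.
It also fails if it takes over 64 s, if anything falls off the work surface, if the arm or the gripper's body presses on something with over 40 N, if the wrist force passes 120 N, or if a joint passes its speed limit or range.

## Robot

A 6-joint arm with a two-finger parallel gripper is mounted at the origin on the work surface; the furniture and walls round the work are solid. World frame = base frame: x ahead of the robot, y to its left, z up, the work surface at z = 0. Lengths are in m, angles in rad, forces in N, time in s.
With the tool pointing down it reaches from about 0.325 to 0.9 m from the base axis. Payload 6.1 kg.
Tool frame: the origin (TCP) lies where the fingers leave the gripper's body, on its centre line; the fingertips stand 70 mm ahead of it and the grasp point (between the pads) lies ctrl.grip_point_offset ahead of it (ctrl.grip_point_offset is the distance from the TCP to the grasp point, in m); z points along the fingers, y is the line along which they close (so a half turn about z gives the same grasp; the last joint's range is limited). The gripper opens to 87 mm and grips with 3 to 60 N. Pads are 19 mm wide; open, the fingers measure 117 mm over their backs; the gripper's body (75 mm by 190 mm) begins 51 mm behind the grasp point.
Start: joints at [-1.395, 0.22, 1.526, -0, 1.395, -0.126], TCP at [0.186, -0.597, 0.292] pointing down, gripper open.
Joint ranges: [-2.98, 2.98], [-0.91, 2.08], [0.09, 2.57], [-1.24, 4.39], [0.2, 2.65], [-2.68, 2.68]. Speed limits (rad/s): [2.57, 2.57, 3.01, 3.14, 3.14, 3.14].

## Interface

Orientations are given as a rotation vector (axis times angle).
In Python, from bench import telemetry, camera, ticket, ctrl gives the robot as it stands.
- The arm moves only by the shell command python3 -m inch 'ROWS' [FORCE]. ROWS is JSON, a list of rows, each a list of 3 entries, a list of its own where there are three numbers: the shift along the tool's x, y, z in units of 1000 mm (1.0 is 1000 mm), then the turn, a rotation vector about the tool's x, y, z in units of 180 degrees (1.0 is 180 degrees), then the closure, from -1 (fully open) to 1 (shut), so that 0 is half open. A call has 1 to 20 rows; each row is the pose to reach, as a shift and turn from the pose commanded when the call began, along the tool's axes at that moment, turning the shorter way round; what a row does not reach only later rows make up. A row lasts 1/12 s, in which the tool goes at most 41.7 mm and 7.16 degrees, less where a joint would pass 70% of its speed; a pose out of reach is approached as far as the arm can. A call with a number of a shift or a turn outside -1 to 1 is refused whole. A call with a gripper value outside its range is refused whole. The fingers move at their own pace and stop on an object; FORCE is the grip in N (left out, the last holds). Time passes only in rows, so rows that repeat a pose let the fingers close. It gives the time, the measured TCP pose, the force, the opening and the grip force at its end, in the units of the state.
- telemetry.sense(): the state, without advancing time (a new reading comes with each control period).
- camera(name): name is "scene" or "side" or "wrist"; returns a dict with "frame" (480x640x3 uint8, red, green, blue), "camera_matrix" (3x3 intrinsics, pixels), "R" (3x3) and "t" (3): a world point X has camera coordinates R X + t; the wrist camera has in their place "T_tool_cam" (4x4, takes a point from camera to tool coordinates, whose origin is the TCP and whose axes are the flange's). Camera axes: x right, y down, z forward; pixel columns grow to the right and rows downward; lengths in m; the calibration is good to about 2 mm. The wrist camera is an equidistant fisheye: a pixel r from the principal point sees the ray r / f radians off the axis. A picture is of the moment at which its call begins: read the wrist's pose just before it. There is no depth.
- ticket.job_done(): hands the job in; it is judged then, once.
The state is a dict: "time_s": time; "joint_pos": joint angles; "qd": joint speeds; "joint_efforts": joint torques, N m; "eef_pos": TCP position; "orientation": TCP orientation; "force": force on the tool from outside, world axes, zero at the start; "moment": the same for the moment, N m; "grip_width": opening from 0.0 (shut) to 1.0 (fully open); "finger_force": force on a finger pad.
Only numpy, scipy, OpenCV 4.12 (cv2) and the standard library are available. Lean on these libraries where they do the work, as an engineer would, in place of code of your own. Each camera call takes 0.05 s, during which the arm holds its last target. There are 200 camera calls.

## Working session

There is one attempt and no reset: what is moved stays moved. The work goes in short steps, Python scripts to look and compute and a shell command to move; the robot and the scene stay as the last step left them, time stands still between calls to the robot, and variables do not carry over. Pictures are saved under pics/ and viewed, at most 10 in all, crops included, and the job is handed in when it is done.

```bash
mkdir -p pics; ls; python3 - <<'E'
from bench import telemetry,camera,ctrl
import cv2,numpy as np
s=telemetry.sense();print(s,ctrl.grip_point_offset)
a=camera("scene");b=camera("side");c=camera("wrist")
for n,d in zip("abc",(a,b,c)):
    cv2.imwrite(f"pics/{n}.png",d["frame"][:,:,::-1])
    np.savez(f"pics/{n}.npz",**d)
    print({k:np.round(v,4).tolist() for k,v in d.items() if k!="frame"})
E
```

```text
pics
{'time_s': 0.0, 'joint_pos': array([-1.39507908e+00,  2.21206354e-01,  1.52762054e+00,  1.09261893e-05,
        1.39469636e+00, -1.26101374e-01]), 'qd': array([-7.31606346e-04,  3.17821530e-05,  1.44050861e-03, -1.05883321e-03,
       -1.83310021e-03, -1.00222128e-03]), 'joint_efforts': array([ 1.89312028e-03, -4.94603205e+01, -3.87373817e+01,  6.99973572e-02,
        5.73208078e-02, -1.56418605e-04]), 'eef_pos': array([ 0.18569785, -0.59626345,  0.29114439]), 'orientation': array([-3.10397989e+00, -4.72004971e-01,  5.82994390e-05]), 'force': array([ 0.00928189, -0.38284185,  1.25692447]), 'moment': array([ 0.05090754, -0.03183707, -0.01124321]), 'finger_force': 0.0, 'grip_width': 0.9987918888263845} 0.051
{'camera_matrix': [[505.5047, 0.0, 321.7727], [0.0, 505.5047, 235.2581], [0.0, 0.0, 1.0]], 'R': [[-0.6395, -0.7687, -0.0079], [-0.5352, 0.4526, -0.7132], [0.5519, -0.4519, -0.7009]], 't': [0.3863, 0.1348, 0.8508]}
{'camera_matrix': [[475.7514, 0.0, 317.4588], [0.0, 475.7514, 237.4371], [0.0, 0.0, 1.0]], 'R': [[0.5096, 0.8603, -0.0116], [0.5987, -0.3643, -0.7134], [-0.618, 0.3566, -0.7007]], 't': [-0.3703, -0.0575, 1.0258]}
{'camera_matrix': [[371.6483, 0.0, 328.3852], [0.0, 371.6483, 241.5086], [0.0, 0.0, 1.0]], 'T_tool_cam': [[-0.0003, -0.9572, -0.2893, 0.0814], [1.0, -0.0005, 0.0005, 0.0006], [-0.0006, -0.2893, 0.9572, -0.0918], [0.0, 0.0, 0.0, 1.0]]}
```

View pics/a.png

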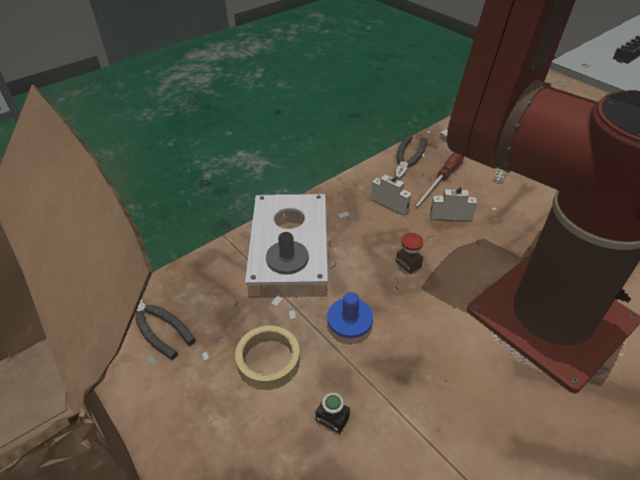

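View pics/b.png

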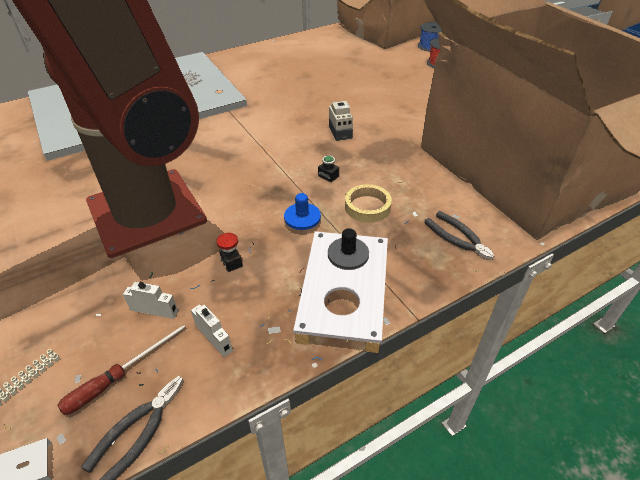

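Candidates for the tool's knob are the black knob on the plate (scene 287,245; side 348,240), the blue look-alike (scene 350,305; side 302,203), the red button (scene 411,245) and the green button (scene 333,405). I choose the black knob standing in the plate's small hole. The large hole is at scene (289,217) and side (342,301).

```bash
python3 - <<'E'
import cv2,numpy as np
a=cv2.imread("pics/a.png")[185:305,235:341];b=cv2.imread("pics/b.png")[222:354,288:394]
f=lambda i,h:cv2.resize(i,None,fx=3.77,fy=3.77,interpolation=cv2.INTER_CUBIC)
A,B=f(a,0),f(b,0);H=max(len(A),len(B));A=cv2.copyMakeBorder(A,0,H-len(A),0,0,0);
cv2.imwrite("pics/crop1.png",np.hstack([A,B]))
E
```

```text
(no output)
```

View pics/crop1.png

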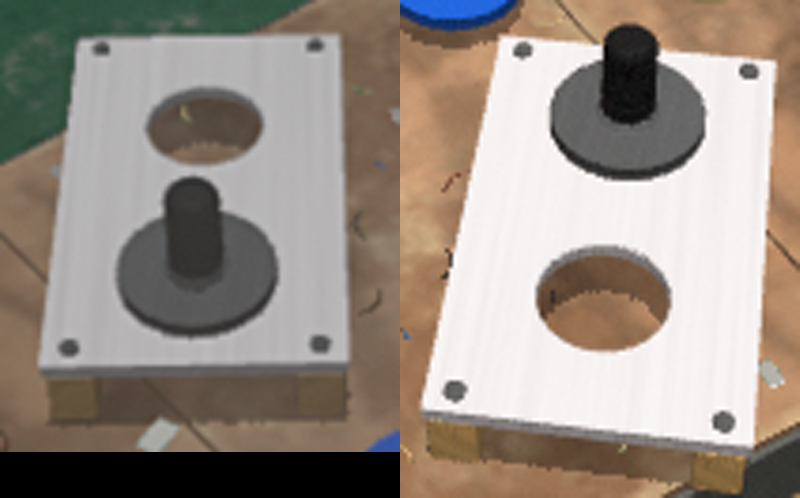

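The crop shows the black knob on its dark disc over the small hole, with the large hole open and clear. Next I fit the plate pose and knob position from both views.

```bash
cat > h.py <<'E'
import numpy as np
from scipy.optimize import least_squares
from scipy.spatial.transform import Rotation as Ro
def proj(d,X):
    c=X@d["R"].T+d["t"];p=c@d["camera_matrix"].T;return p[:,:2]/p[:,2:]
def ray(d,p,z):
    v=d["R"].T@np.linalg.inv(d["camera_matrix"])@[*p,1];o=-d["R"].T@d["t"];return o+v*(z-o[2])/v[2]
E
python3 - <<'E'
from h import *
S=3.77
A=np.load("pics/a.npz");B=np.load("pics/b.npz")
pa=np.array([(78,37),(340,35),(349,362),(40,366),(205.5,126.5)])/S+[235,185]
pb=np.array([(354,446),(23,410),(98,37),(377,60),(202.5,298.5)])/S+[288,222]
# order: scene TL,TR,BR,BL ; find identity by backprojection
for n,d,p in(("a",A,pa),("b",B,pb)):
    q=np.array([ray(d,x,.038) for x in p]);print(n,q.round(4)[:,:2].tolist(),[round(np.linalg.norm(q[i]-q[(i+1)%4]),4) for i in range(4)])
ka=np.array((192,191))/S+[235,185];kb=np.array((230,40))/S+[288,222]
print("knobtop",ray(A,ka,.096),ray(B,kb,.096))
f=lambda v:np.r_[(proj(A,v[None])-ka)[0],(proj(B,v[None])-kb)[0]]
print("tri",least_squares(f,[.4,-.4,.1]).x)
E
```

```text
a [[0.5435, 0.2238], [0.4538, 0.1155], [0.2758, 0.2598], [0.3637, 0.3678], [0.4427, 0.2145]] [np.float64(0.1406), np.float64(0.2292), np.float64(0.1392), np.float64(0.2303)]
b [[0.5458, 0.2245], [0.4595, 0.1156], [0.2799, 0.2574], [0.3674, 0.3691], [0.449, 0.2123]] [np.float64(0.1389), np.float64(0.2289), np.float64(0.1419), np.float64(0.2297)]
knobtop [0.3601565  0.28075255 0.096     ] [0.36611185 0.27901495 0.096     ]
tri [0.3631292  0.27989878 0.09314249]
```

```bash
cat >> h.py <<'E'
def rel(target,s):
    R=Ro.from_rotvec(s["orientation"]);return R.inv().apply(np.array(target)-s["eef_pos"])
def wcam(c,s,z,px):  # fisheye pixel -> world point on height z
    K=c["camera_matrix"];u=(np.array(px,float)-K[:2,2])/K[0,0];th=np.linalg.norm(u)
    v=np.r_[np.sin(th)*u/th,np.cos(th)];T=c["T_tool_cam"];R=Ro.from_rotvec(s["orientation"]).as_matrix()
    o=s["eef_pos"]+R@T[:3,3];v=R@T[:3,:3]@v;return o+v*(z-o[2])/v[2]
E
python3 - <<'E'
from h import *
from bench import telemetry
s=telemetry.sense()
print(Ro.from_rotvec(s["orientation"]).as_matrix().round(3))
for t in ((.5,-.25,.30),(.5,0.05,.3),(.40,.25,.30)): print(rel(t,s).round(3), np.arctan2(t[1],t[0])-np.arctan2(-.596,.186))
E
```

```text
[[ 0.955  0.297 -0.   ]
 [ 0.297 -0.955  0.001]
 [ 0.    -0.002 -1.   ]]
[ 0.403 -0.237 -0.008] 0.8046460393489148
[ 0.492 -0.524 -0.008] 1.367962300840883
[ 0.456 -0.744 -0.007] 1.8268929636932834
```

```bash
python3 -m inch '[[[0.403,-0.237,0],[0,0,-0.25],-1],[[0.403,-0.237,0],[0,0,-0.25],-1],[[0.403,-0.237,0],[0,0,-0.25],-1],[[0.403,-0.237,0],[0,0,-0.25],-1],[[0.403,-0.237,0],[0,0,-0.25],-1],[[0.403,-0.237,0],[0,0,-0.25],-1],[[0.403,-0.237,0],[0,0,-0.25],-1],[[0.403,-0.237,0],[0,0,-0.25],-1],[[0.403,-0.237,0],[0,0,-0.25],-1],[[0.403,-0.237,0],[0,0,-0.25],-1],[[0.492,-0.524,0],[0,0,-0.43],-1],[[0.492,-0.524,0],[0,0,-0.43],-1],[[0.492,-0.524,0],[0,0,-0.43],-1],[[0.492,-0.524,0],[0,0,-0.43],-1],[[0.492,-0.524,0],[0,0,-0.43],-1],[[0.492,-0.524,0],[0,0,-0.43],-1],[[0.492,-0.524,0],[0,0,-0.43],-1],[[0.492,-0.524,0],[0,0,-0.43],-1],[[0.492,-0.524,0],[0,0,-0.43],-1],[[0.492,-0.524,0],[0,0,-0.43],-1]]'
python3 - <<'E'
from h import *
from bench import telemetry
s=telemetry.sense();print(s["joint_pos"].round(2))
print(rel((.40,.25,.30),s).round(3))
E
```

```text
time_s: 1.82
eef_pos: [0.4995, 0.0524, 0.292]
orientation: [-2.123, -2.315, -0.0]
force: [-0.6, -0.4, -0.1]
grip_width: 1.0
finger_force: 0.0
[-0.05 -0.08  1.84  0.    1.38 -0.14]
[ 0.205 -0.082 -0.008]
```

```bash
python3 -m inch '[[[0.205,-0.082,0],[0,0,-0.15],-1],[[0.205,-0.082,0],[0,0,-0.15],-1],[[0.205,-0.082,0],[0,0,-0.15],-1],[[0.205,-0.082,0],[0,0,-0.15],-1],[[0.205,-0.082,0],[0,0,-0.15],-1],[[0.205,-0.082,0],[0,0,-0.15],-1],[[0.205,-0.082,0],[0,0,-0.15],-1],[[0.205,-0.082,0],[0,0,-0.15],-1],[[0.205,-0.082,0],[0,0,-0.15],-1],[[0.205,-0.082,0],[0,0,-0.15],-1]]'
python3 - <<'E'
from h import *
from bench import telemetry,camera
import cv2
s=telemetry.sense();c=camera("wrist");print(s["joint_pos"].round(2),s["eef_pos"],s["orientation"])
np.savez("pics/w1.npz",**c,eef_pos=s["eef_pos"],orientation=s["orientation"]);cv2.imwrite("pics/w1.png",c["frame"][:,:,::-1])
E
```

```text
time_s: 2.65
eef_pos: [0.4022, 0.2459, 0.2921]
orientation: [1.534, 2.741, -0.001]
force: [-1.1, 0.1, 0.6]
grip_width: 0.998
finger_force: 0.0
[ 0.38 -0.16  1.91 -0.    1.39 -0.17] [0.40215788 0.24588209 0.29212474] [ 1.53361803e+00  2.74149051e+00 -7.85432088e-04]
```

View pics/w1.png

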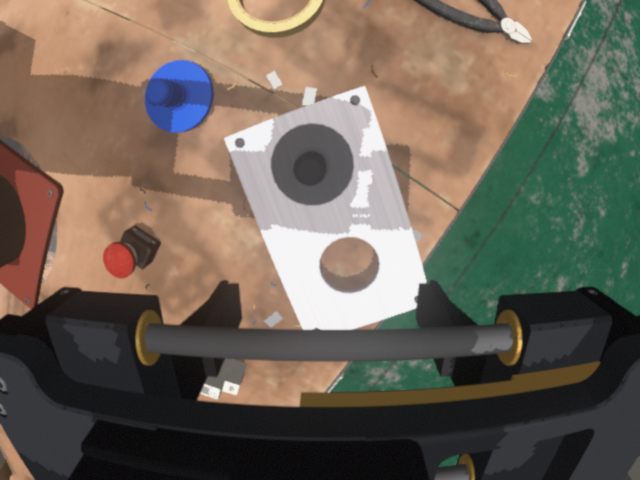

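Wrist view: black knob top is at about (310,168), its disc at (312,164) and the large hole at (349,265). Plate corners are at (225,138), (365,87) and (428,305).

```bash
python3 - <<'E'
from h import *
import cv2
d=np.load("pics/w1.npz")
g=cv2.cvtColor(d["frame"],cv2.COLOR_RGB2GRAY)
def blob(m,seed):
    n,l=cv2.connectedComponents(m.astype(np.uint8));c,_=cv2.findContours((l==l[seed[1],seed[0]]).astype(np.uint8),0,cv2.CHAIN_APPROX_NONE);return max(c,key=len)[:,0]
def circ(p,z):
    P=np.array([wcam(d,d,z,q) for q in p])[:,:2]
    r=least_squares(lambda v:np.hypot(*(P-v[:2]).T)-v[2],[*P.mean(0),.03],loss="soft_l1",f_scale=.001);return r.x.round(4)
print("disc",circ(blob(g<95,(290,150)),.047))
hsv=cv2.cvtColor(d["frame"],cv2.COLOR_RGB2HSV)
m=(hsv[...,1]>45);m[:220]=0;m[305:]=0;m[:,:312]=0;m[:,388:]=0
p=blob(m,(350,270));print(p.min(0),p.max(0));print("hole",circ(p,.038))
p=cv2.Canny(g,60,150);ys,xs=np.nonzero(p);q=np.c_[xs,ys];r=np.hypot(*(q-[349.5,265]).T);print("edgehole",circ(q[(r>25)&(r<33)],.038))
m=g<42;b=blob(m,(310,170));print("knobtop",b.min(0),b.max(0),circ(b,.096))
for q in ((225,138),(365,87),(428,305)):print(wcam(d,d,.038,q).round(4))
E
```

```text
disc [0.3646 0.2808 0.0357]
[321 238] [377 288]
hole [0.4463 0.2154 0.0272]
edgehole [0.4475 0.214  0.0297]
knobtop [0 0] [639 407] [0.3793 0.3014 0.2723]
[0.2808 0.2602 0.038 ]
[0.3685 0.3675 0.038 ]
[0.5443 0.2196 0.038 ]
```

```bash
python3 - <<'E'
from h import *
from bench import telemetry
s=telemetry.sense()
print(Ro.from_rotvec(s["orientation"]).as_matrix().round(4))
for z in (.20,.124): print(rel((.364,.2805,z),s).round(4))
E
```

```text
[[-5.232e-01  8.522e-01  0.000e+00]
 [ 8.522e-01  5.232e-01 -5.000e-04]
 [-4.000e-04 -2.000e-04 -1.000e+00]]
[ 0.0494 -0.0144  0.0921]
[ 0.0494 -0.0144  0.1681]
```

```bash
python3 -m inch '[[[0.0494,-0.0144,0.03],[0,0,0],-1],[[0.0494,-0.0144,0.06],[0,0,0],-1],[[0.0494,-0.0144,0.09],[0,0,0],-1],[[0.0494,-0.0144,0.11],[0,0,0],-1],[[0.0494,-0.0144,0.125],[0,0,0],-1],[[0.0494,-0.0144,0.14],[0,0,0],-1],[[0.0494,-0.0144,0.152],[0,0,0],-1],[[0.0494,-0.0144,0.16],[0,0,0],-1],[[0.0494,-0.0144,0.165],[0,0,0],-1],[[0.0494,-0.0144,0.168],[0,0,0],-1],[[0.0494,-0.0144,0.168],[0,0,0],-1],[[0.0494,-0.0144,0.168],[0,0,0],-1]]'
python3 -m inch '[[[0,0,0],[0,0,0],0],[[0,0,0],[0,0,0],0.2],[[0,0,0],[0,0,0],0.4],[[0,0,0],[0,0,0],0.5],[[0,0,0],[0,0,0],0.6],[[0,0,0],[0,0,0],0.8],[[0,0,0],[0,0,0],1],[[0,0,0],[0,0,0],1],[[0,0,0],[0,0,0],1],[[0,0,0],[0,0,0],1],[[0,0,0],[0,0,0],1],[[0,0,0],[0,0,0],1]]' 40
```

```text
time_s: 3.7
eef_pos: [0.3636, 0.2819, 0.1247]
orientation: [1.531, 2.743, 0.001]
force: [0.1, 0.5, 0.3]
grip_width: 1.004
finger_force: 0.0
time_s: 4.7
eef_pos: [0.363, 0.2818, 0.1242]
orientation: [-1.53, -2.743, 0.0]
force: [-0.5, -0.6, -0.0]
grip_width: 0.292
finger_force: 40.0
```

```bash
python3 -m inch '[[[0,0,-0.004],[0,0,0],1],[[0,0,-0.01],[0,0,0],1],[[0,0,-0.017],[0,0,0],1],[[0,0,-0.025],[0,0,0],1],[[0,0,-0.028],[0,0,0],1],[[-0.01,0.0036,-0.028],[0,0,0],1],[[-0.025,0.009,-0.028],[0,0,0],1],[[-0.04,0.0143,-0.028],[0,0,0],1],[[-0.055,0.0197,-0.028],[0,0,0],1],[[-0.07,0.0251,-0.028],[0,0,0],1],[[-0.085,0.0305,-0.028],[0,0,0],1],[[-0.095,0.034,-0.028],[0,0,0],1],[[-0.1,0.0359,-0.028],[0,0,0],1],[[-0.1,0.0359,-0.028],[0,0,0],1],[[-0.1,0.0359,-0.028],[0,0,0],1],[[-0.1,0.0359,-0.028],[0,0,0],1],[[-0.1,0.0359,-0.028],[0,0,0],1]]'
python3 - <<'E'
from h import *
from bench import telemetry,camera
import cv2
s=telemetry.sense();print(s["eef_pos"],s["orientation"],s["force"])
o=[]
for n in("scene","side","wrist"):
    c=camera(n);np.savez(f"pics/2{n}.npz",**c,eef_pos=s["eef_pos"],orientation=s["orientation"]);o.append(c["frame"][:,:,::-1])
f=lambda i:cv2.resize(i,(400,300),interpolation=cv2.INTER_CUBIC)
z=np.hstack([f(o[0][180:285,220:360]),f(o[1][225:360,270:450])])
cv2.imwrite("pics/2.png",np.vstack([z,np.hstack([f(o[2]),f(o[2][200:350,200:400])])]))
E
```

```text
time_s: 6.12
eef_pos: [0.4456, 0.2161, 0.1521]
orientation: [-1.529, -2.744, 0.0]
force: [-0.4, 0.8, -3.5]
grip_width: 0.287
finger_force: 40.0
[0.44555155 0.21606715 0.15210651] [-1.52914829e+00 -2.74381807e+00  3.32253421e-04] [-0.44450341  0.77589677 -3.46436541]
```

View pics/2.png

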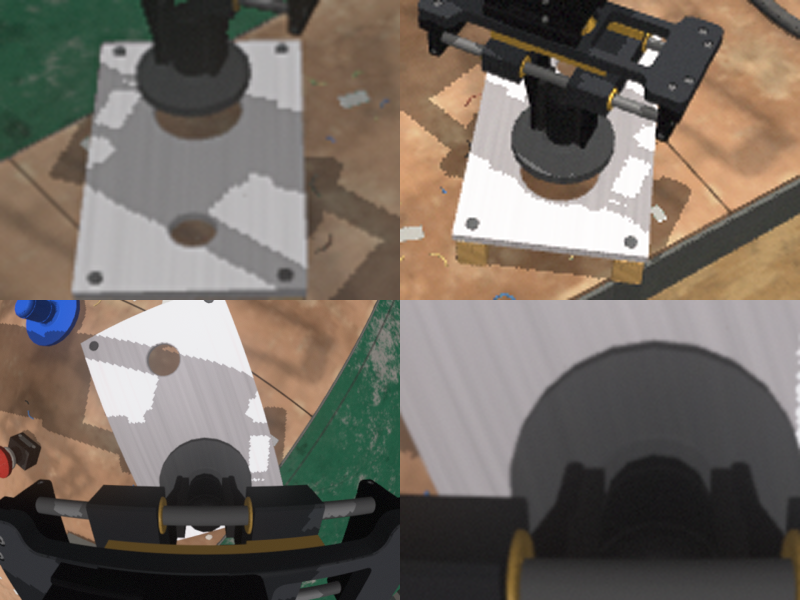

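Tool is hanging level over the large hole. I check the disc centre against the hole in the wrist view, using points on the disc's top rim.

```bash
python3 - <<'E'
from h import *
import cv2
d=np.load("pics/2wrist.npz")
q=np.array([(512,480),(540,410),(590,365),(655,345),(720,357),(770,400),(797,460)]);q=(q-[400,300])/2+200
P=np.array([wcam(d,d,.075,x)[:2] for x in q])
for r0 in(None,.038):
    r=least_squares(lambda v:np.hypot(*(P-v[:2]).T)-(v[2] if r0 is None else r0),[*P.mean(0),.038]);print(r.x.round(4),r.fun.round(4))
g=cv2.cvtColor(d["frame"],cv2.COLOR_RGB2GRAY);ys,xs=np.nonzero(cv2.Canny(g,50,130));e=np.c_[xs,ys];c=np.array([163,360-300])*1.6
e=e[np.hypot(*(e-c).T)<33]
P=np.array([wcam(d,d,.038,x)[:2] for x in e])
r=least_squares(lambda v:np.hypot(*(P-v[:2]).T)-.015,P.mean(0),loss="soft_l1",f_scale=.0007);print("small",r.x.round(4), "=> large",(r.x+.11*np.array([.777,-.629])).round(4))
E
```

```text
[0.4467 0.2172 0.0358] [ 0.0008 -0.001  -0.0005  0.0006  0.0008 -0.0003 -0.0003]
[0.4483 0.215  0.038 ] [-0.001  -0.0013 -0.0001  0.0011  0.0011 -0.0008 -0.002 ]
small [0.3624 0.2821] => large [0.4479 0.2129]
```

```bash
python3 -m inch '[[[0,0,0.005],[0,0,0],1],[[0,0,0.012],[0,0,0],1],[[0,0,0.018],[0,0,0],1],[[0,0,0.022],[0,0,0],1],[[0,0,0.025],[0,0,0],1],[[0,0,0.0265],[0,0,0],1],[[0,0,0.0275],[0,0,0],1],[[0,0,0.0275],[0,0,0],1],[[0,0,0.0275],[0,0,0],1],[[0,0,0.0275],[0,0,0],1]]'
cat > s.py <<'E'
from h import *
from bench import telemetry
s=telemetry.sense();print(s["eef_pos"].round(4),s["force"].round(2),s["moment"].round(3),"rel to C",(s["eef_pos"][:2]-[.4456,.2161]).round(4))
E
python3 s.py; python3 - <<'E'
import numpy as np
# tool-frame x,y of circle radius 29 starting at 141deg, cw; tool x axis at 121.7deg world
for k in range(0,81):
    a=np.radians(141-4.5*k); b=a-np.radians(121.7)
    print(f"{4.5*k}:({29*np.cos(b):.1f},{-29*np.sin(b):.1f})",end=" ")
E
```

```text
time_s: 7.1
eef_pos: [0.4464, 0.2157, 0.125]
orientation: [1.53, 2.743, 0.001]
force: [-0.7, 0.4, -2.7]
grip_width: 0.29
finger_force: 40.0
[0.4464 0.2157 0.125 ] [-0.72  0.37 -2.68] [ 0.029 -0.148 -0.011] rel to C [ 0.0008 -0.0004]
0.0:(27.4,-9.6) 4.5:(28.0,-7.4) 9.0:(28.5,-5.2) 13.5:(28.9,-2.9) 18.0:(29.0,-0.7) 22.5:(29.0,1.6) 27.0:(28.7,3.9) 31.5:(28.3,6.1) 36.0:(27.8,8.3) 40.5:(27.0,10.5) 45.0:(26.1,12.6) 49.5:(25.1,14.6) 54.0:(23.8,16.5) 58.5:(22.5,18.3) 63.0:(21.0,20.0) 67.5:(19.3,21.6) 72.0:(17.6,23.1) 76.5:(15.7,24.4) 81.0:(13.7,25.5) 85.5:(11.7,26.5) 90.0:(9.6,27.4) 94.5:(7.4,28.0) 99.0:(5.2,28.5) 103.5:(2.9,28.9) 108.0:(0.7,29.0) 112.5:(-1.6,29.0) 117.0:(-3.9,28.7) 121.5:(-6.1,28.3) 126.0:(-8.3,27.8) 130.5:(-10.5,27.0) 135.0:(-12.6,26.1) 139.5:(-14.6,25.1) 144.0:(-16.5,23.8) 148.5:(-18.3,22.5) 153.0:(-20.0,21.0) 157.5:(-21.6,19.3) 162.0:(-23.1,17.6) 166.5:(-24.4,15.7) 171.0:(-25.5,13.7) 175.5:(-26.5,11.7) 180.0:(-27.4,9.6) 184.5:(-28.0,7.4) 189.0:(-28.5,5.2) 193.5:(-28.9,2.9) 198.0:(-29.0,0.7) 202.5:(-29.0,-1.6) 207.0:(-28.7,-3.9) 211.5:(-28.3,-6.1) 216.0:(-27.8,-8.3) 220.5:(-27.0,-10.5) 225.0:(-26.1,-12.6) 229.5:(-25.1,-14.6) 234.0:(-23.8,-16.5) 238.5:(-22.5,-18.3) 243.0:(-21.0,-20.0) 247.5:(-19.3,-21.6) 252.0:(-17.6,-23.1) 256.5:(-15.7,-24.4) 261.0:(-13.7,-25.5) 265.5:(-11.7,-26.5) 270.0:(-9.6,-27.4) 274.5:(-7.4,-28.0) 279.0:(-5.2,-28.5) 283.5:(-2.9,-28.9) 288.0:(-0.7,-29.0) 292.5:(1.6,-29.0) 297.0:(3.9,-28.7) 301.5:(6.1,-28.3) 306.0:(8.3,-27.8) 310.5:(10.5,-27.0) 315.0:(12.6,-26.1) 319.5:(14.6,-25.1) 324.0:(16.5,-23.8) 328.5:(18.3,-22.5) 333.0:(20.0,-21.0) 337.5:(21.6,-19.3) 342.0:(23.1,-17.6) 346.5:(24.4,-15.7) 351.0:(25.5,-13.7) 355.5:(26.5,-11.7) 360.0:(27.4,-9.6)
```

```bash
python3 -m inch '[[[0.005,-0.0018,0],[0,0,0],1],[[0.01,-0.0035,0],[0,0,0],1],[[0.015,-0.0053,0],[0,0,0],1],[[0.02,-0.007,0],[0,0,0],1],[[0.0227,-0.0079,0],[0,0,0],1],[[0.025,-0.0088,0],[0,0,0],1],[[0.0274,-0.0096,0],[0,0,0],1],[[0.0274,-0.0096,0],[0,0,0],1],[[0.0274,-0.0096,0],[0,0,0],1],[[0.0274,-0.0096,0],[0,0,0],1]]'
python3 s.py;python3 -m inch '[[[0,0,0],[0,0,0],1]]';python3 -m inch '[[[0,0,0],[0,0,0],1]]';python3 -m inch '[[[0,0,0],[0,0,0],1]]'; python3 s.py
```

```text
time_s: 7.93
eef_pos: [0.4239, 0.2338, 0.1248]
orientation: [1.53, 2.743, 0.0]
force: [1.1, -1.6, -4.3]
grip_width: 0.287
finger_force: 40.0
[0.4239 0.2338 0.1248] [ 1.09 -1.64 -4.29] [-0.262 -0.521  0.006] rel to C [-0.0217  0.0177]
time_s: 8.02
eef_pos: [0.4239, 0.2337, 0.1248]
orientation: [1.531, 2.743, 0.0]
force: [2.8, -2.1, -4.5]
grip_width: 0.284
finger_force: 40.0
time_s: 8.1
eef_pos: [0.4238, 0.2338, 0.1248]
orientation: [1.531, 2.743, 0.0]
force: [1.8, -1.2, -4.1]
grip_width: 0.289
finger_force: 40.0
time_s: 8.18
eef_pos: [0.4238, 0.2338, 0.1248]
orientation: [1.531, 2.743, 0.0]
force: [1.8, -1.6, -3.9]
grip_width: 0.289
finger_force: 40.0
[0.4238 0.2338 0.1248] [ 1.81 -1.6  -3.95] [-0.252 -0.484  0.045] rel to C [-0.0218  0.0177]
```

```bash
python3 -m inch '[[[0.0006,0.0022,0],[0,0,0],1],[[0.0011,0.0044,0],[0,0,0],1],[[0.0015,0.0067,0],[0,0,0],1],[[0.0016,0.0089,0],[0,0,0],1],[[0.0016,0.0112,0],[0,0,0],1],[[0.0013,0.0135,0],[0,0,0],1],[[0.0009,0.0157,0],[0,0,0],1],[[0.0004,0.0179,0],[0,0,0],1],[[-0.0004,0.0201,0],[0,0,0],1],[[-0.0013,0.0222,0],[0,0,0],1]]'
python3 -m inch '[[[0,0,0],[0,0,0],1]]';python3 -m inch '[[[0,0,0],[0,0,0],1]]'; python3 s.py
```

```text
time_s: 9.02
eef_pos: [0.4433, 0.2446, 0.1247]
orientation: [-1.53, -2.743, 0.0]
force: [-1.0, -1.4, -2.9]
grip_width: 0.289
finger_force: 40.0
time_s: 9.1
eef_pos: [0.4436, 0.2446, 0.1247]
orientation: [1.531, 2.743, 0.001]
force: [-0.1, -1.4, -3.9]
grip_width: 0.291
finger_force: 40.0
time_s: 9.18
eef_pos: [0.4433, 0.2445, 0.1247]
orientation: [-1.531, -2.743, -0.0]
force: [-0.7, -2.7, -3.6]
grip_width: 0.289
finger_force: 40.0
[0.4433 0.2445 0.1247] [-0.71 -2.74 -3.55] [-0.43  -0.081 -0.021] rel to C [-0.0023  0.0284]
```

```bash
python3 -m inch '[[[-0.001,0.002,0],[0,0,0],1],[[-0.0023,0.0039,0],[0,0,0],1],[[-0.0036,0.0057,0],[0,0,0],1],[[-0.0051,0.0074,0],[0,0,0],1],[[-0.0068,0.009,0],[0,0,0],1],[[-0.0085,0.0105,0],[0,0,0],1],[[-0.0104,0.0118,0],[0,0,0],1],[[-0.0124,0.0129,0],[0,0,0],1],[[-0.0144,0.0139,0],[0,0,0],1],[[-0.0165,0.0148,0],[0,0,0],1]]'
python3 -m inch '[[[0,0,0],[0,0,0],1]]';python3 -m inch '[[[0,0,0],[0,0,0],1]]'; python3 s.py
```

```text
time_s: 10.02
eef_pos: [0.4643, 0.2382, 0.1246]
orientation: [-1.53, -2.743, 0.0]
force: [-4.0, -1.8, -2.9]
grip_width: 0.286
finger_force: 40.0
time_s: 10.1
eef_pos: [0.4646, 0.238, 0.1246]
orientation: [-1.531, -2.743, 0.0]
force: [-3.9, -2.2, -3.9]
grip_width: 0.289
finger_force: 40.0
time_s: 10.18
eef_pos: [0.4644, 0.2382, 0.1246]
orientation: [-1.531, -2.743, 0.0]
force: [-3.0, -1.4, -3.8]
grip_width: 0.286
finger_force: 40.0
[0.4644 0.2382 0.1246] [-3.01 -1.42 -3.82] [-0.266  0.501  0.044] rel to C [0.0188 0.0221]
```

```bash
python3 -m inch '[[[-0.0023,0.0005,0],[0,0,0],1],[[-0.0045,0.0008,0],[0,0,0],1],[[-0.0069,0.0011,0],[0,0,0],1],[[-0.0091,0.001,0],[0,0,0],1],[[-0.0115,0.0009,0],[0,0,0],1],[[-0.0138,0.0005,0],[0,0,0],1],[[-0.0161,-0.0001,0],[0,0,0],1],[[-0.0183,-0.0007,0],[0,0,0],1],[[-0.0206,-0.0017,0],[0,0,0],1],[[-0.0227,-0.0027,0],[0,0,0],1]]'
python3 -m inch '[[[0,0,0],[0,0,0],1]]';python3 -m inch '[[[0,0,0],[0,0,0],1]]'; python3 s.py
```

```text
time_s: 11.02
eef_pos: [0.4743, 0.2173, 0.1249]
orientation: [1.53, 2.743, 0.001]
force: [-2.0, 1.5, -4.3]
grip_width: 0.289
finger_force: 40.0
time_s: 11.1
eef_pos: [0.4744, 0.217, 0.1249]
orientation: [1.531, 2.743, 0.0]
force: [-1.0, 0.1, -4.0]
grip_width: 0.292
finger_force: 40.0
time_s: 11.18
eef_pos: [0.4743, 0.2173, 0.1249]
orientation: [1.531, 2.743, 0.0]
force: [-1.5, 1.1, -3.3]
grip_width: 0.288
finger_force: 40.0
[0.4743 0.2173 0.1249] [-1.47  1.11 -3.32] [0.009 0.211 0.015] rel to C [0.0287 0.0012]
```

```bash
python3 -m inch '[[[-0.0016,-0.0001,0],[0,0,0],1],[[-0.0034,-0.0009,0],[0,0,0],1],[[-0.0055,-0.0018,0],[0,0,0],1],[[-0.0072,-0.0033,0],[0,0,0],1],[[-0.0089,-0.0051,0],[0,0,0],1],[[-0.0104,-0.0068,0],[0,0,0],1],[[-0.0117,-0.0087,0],[0,0,0],1],[[-0.0128,-0.0108,0],[0,0,0],1],[[-0.0139,-0.0128,0],[0,0,0],1],[[-0.0148,-0.0149,0],[0,0,0],1]]'
python3 -m inch '[[[0,0,0],[0,0,0],1]]';python3 -m inch '[[[0,0,0],[0,0,0],1]]'; python3 s.py
```

```text
time_s: 12.02
eef_pos: [0.4694, 0.197, 0.125]
orientation: [1.53, 2.743, 0.002]
force: [-0.5, 2.7, -2.9]
grip_width: 0.292
finger_force: 40.0
time_s: 12.1
eef_pos: [0.4692, 0.1969, 0.1249]
orientation: [1.531, 2.743, 0.001]
force: [-1.2, 2.5, -2.6]
grip_width: 0.292
finger_force: 40.0
time_s: 12.18
eef_pos: [0.4693, 0.197, 0.1249]
orientation: [1.531, 2.743, 0.001]
force: [-0.9, 3.4, -2.8]
grip_width: 0.293
finger_force: 40.0
[0.4693 0.197  0.1249] [-0.86  3.4  -2.84] [0.502 0.1   0.019] rel to C [ 0.0237 -0.0191]
```

```bash
python3 -m inch '[[[-0.0006,-0.0023,0],[0,0,0],1],[[-0.0011,-0.0045,0],[0,0,0],1],[[-0.0015,-0.0069,0],[0,0,0],1],[[-0.0016,-0.0091,0],[0,0,0],1],[[-0.0016,-0.0114,0],[0,0,0],1],[[-0.0013,-0.0138,0],[0,0,0],1],[[-0.0009,-0.016,0],[0,0,0],1],[[-0.0004,-0.0182,0],[0,0,0],1],[[0.0004,-0.0205,0],[0,0,0],1],[[0.0014,-0.0226,0],[0,0,0],1]]'
python3 -m inch '[[[0,0,0],[0,0,0],1]]';python3 -m inch '[[[0,0,0],[0,0,0],1]]'; python3 s.py
```

```text
time_s: 13.02
eef_pos: [0.4491, 0.1863, 0.1248]
orientation: [1.53, 2.743, 0.0]
force: [0.6, 1.7, -3.3]
grip_width: 0.291
finger_force: 40.0
time_s: 13.1
eef_pos: [0.4486, 0.1862, 0.1246]
orientation: [-1.53, -2.743, 0.001]
force: [-0.0, 1.4, -3.2]
grip_width: 0.288
finger_force: 40.0
time_s: 13.18
eef_pos: [0.449, 0.1863, 0.1247]
orientation: [-1.53, -2.744, 0.001]
force: [0.8, 1.6, -3.5]
grip_width: 0.284
finger_force: 40.0
[0.449  0.1863 0.1247] [ 0.77  1.59 -3.49] [ 0.352 -0.157 -0.009] rel to C [ 0.0034 -0.0298]
```

```bash
python3 -m inch '[[[0.0008,-0.0022,0],[0,0,0],1],[[0.0019,-0.0043,0],[0,0,0],1],[[0.0032,-0.0061,0],[0,0,0],1],[[0.0048,-0.0079,0],[0,0,0],1],[[0.0065,-0.0095,0],[0,0,0],1],[[0.0083,-0.0111,0],[0,0,0],1],[[0.0103,-0.0124,0],[0,0,0],1],[[0.0123,-0.0136,0],[0,0,0],1],[[0.0144,-0.0146,0],[0,0,0],1],[[0.0166,-0.0155,0],[0,0,0],1]]'
python3 -m inch '[[[0,0,0],[0,0,0],1]]';python3 -m inch '[[[0,0,0],[0,0,0],1]]'; python3 s.py
```

```text
time_s: 14.02
eef_pos: [0.4273, 0.1924, 0.1249]
orientation: [1.53, 2.743, 0.0]
force: [2.3, 0.0, -3.4]
grip_width: 0.291
finger_force: 40.0
time_s: 14.1
eef_pos: [0.4271, 0.1926, 0.1248]
orientation: [1.53, 2.744, 0.0]
force: [1.9, 2.0, -2.1]
grip_width: 0.286
finger_force: 40.0
time_s: 14.18
eef_pos: [0.4273, 0.1925, 0.1248]
orientation: [1.53, 2.744, 0.0]
force: [1.8, 0.5, -3.1]
grip_width: 0.293
finger_force: 40.0
[0.4273 0.1925 0.1248] [ 1.75  0.53 -3.15] [ 0.171 -0.55   0.032] rel to C [-0.0183 -0.0236]
```

```bash
python3 -m inch '[[[0.0023,-0.0005,0],[0,0,0],1],[[0.0046,-0.0008,0],[0,0,0],1],[[0.007,-0.0011,0],[0,0,0],1],[[0.0092,-0.0012,0],[0,0,0],1],[[0.0115,-0.0012,0],[0,0,0],1],[[0.0139,-0.0009,0],[0,0,0],1],[[0.0161,-0.0005,0],[0,0,0],1],[[0.0183,0,0],[0,0,0],1],[[0.0206,0.0008,0],[0,0,0],1],[[0.0227,0.0018,0],[0,0,0],1]]'
python3 s.py
python3 -m inch '[[[0.002,0.001,0],[0,0,0],1],[[0.004,0.0023,0],[0,0,0],1],[[0.0058,0.0036,0],[0,0,0],1],[[0.0075,0.0051,0],[0,0,0],1],[[0.0092,0.0069,0],[0,0,0],1],[[0.0107,0.0086,0],[0,0,0],1],[[0.012,0.0105,0],[0,0,0],1],[[0.0131,0.0126,0],[0,0,0],1],[[0.0142,0.0146,0],[0,0,0],1],[[0.0151,0.0167,0],[0,0,0],1],[[0.0156,0.019,0],[0,0,0],1],[[0.0162,0.0212,0],[0,0,0],1],[[0.0162,0.0212,0],[0,0,0],1],[[0.0162,0.0212,0],[0,0,0],1]]'
python3 s.py
```

```text
time_s: 15.02
eef_pos: [0.4167, 0.2128, 0.1247]
orientation: [-1.53, -2.743, 0.0]
force: [2.0, 0.1, -2.8]
grip_width: 0.288
finger_force: 40.0
[0.4167 0.2128 0.1247] [ 2.    0.07 -2.76] [-0.145 -0.532  0.04 ] rel to C [-0.0289 -0.0033]
time_s: 16.18
eef_pos: [0.4265, 0.2376, 0.1247]
orientation: [-1.53, -2.744, -0.0]
force: [1.2, -2.2, -3.3]
grip_width: 0.289
finger_force: 40.0
[0.4265 0.2376 0.1247] [ 1.23 -2.19 -3.31] [-0.521 -0.359 -0.01 ] rel to C [-0.0191  0.0215]
```

```bash
python3 -m inch '[[[-0.005,0.0009,0],[0,0,0],1],[[-0.01,0.0018,0],[0,0,0],1],[[-0.015,0.0027,0],[0,0,0],1],[[-0.02,0.0036,0],[0,0,0],1],[[-0.025,0.0045,0],[0,0,0],1],[[-0.029,0.0053,0],[0,0,0],1],[[-0.029,0.0053,0],[0,0,0],1],[[-0.029,0.0053,0.0003],[0,0,0],1],[[-0.029,0.0053,0.0006],[0,0,0],1],[[-0.029,0.0053,0.0007],[0,0,0],1],[[-0.029,0.0053,0.0007],[0,0,0],1]]'
python3 s.py
```

```text
time_s: 17.1
eef_pos: [0.4461, 0.2157, 0.1242]
orientation: [1.53, 2.744, -0.0]
force: [0.1, -2.2, -0.9]
grip_width: 0.292
finger_force: 40.0
[0.4461 0.2157 0.1242] [ 0.06 -2.21 -0.91] [-0.186 -0.043  0.027] rel to C [ 0.0005 -0.0004]
```

Weight is now on the plate. Release gently and retreat straight up.

```bash
python3 -m inch '[[[0,0,0],[0,0,0],0.3],[[0,0,0],[0,0,0],0.1],[[0,0,0],[0,0,0],-0.1],[[0,0,0],[0,0,0],-0.4],[[0,0,0],[0,0,0],-0.7],[[0,0,0],[0,0,0],-1],[[0,0,0],[0,0,0],-1],[[0,0,0],[0,0,0],-1],[[0,0,0],[0,0,0],-1],[[0,0,-0.01],[0,0,0],-1],[[0,0,-0.025],[0,0,0],-1],[[0,0,-0.045],[0,0,0],-1],[[0,0,-0.07],[0,0,0],-1],[[0,0,-0.1],[0,0,0],-1],[[0,0,-0.13],[0,0,0],-1],[[0,0,-0.16],[0,0,0],-1],[[0,0,-0.16],[0,0,0],-1],[[0,0,-0.16],[0,0,0],-1],[[0,0,-0.16],[0,0,0],-1]]'
python3 - <<'E'
from h import *
from bench import telemetry,camera
import cv2
s=telemetry.sense()
o=[camera(n)["frame"][:,:,::-1] for n in("scene","side","wrist")]
f=lambda i:cv2.resize(i,(400,300),interpolation=cv2.INTER_CUBIC)
cv2.imwrite("pics/3.png",np.vstack([np.hstack([f(o[0][180:285,220:360]),f(o[1][225:360,270:450])]),np.hstack([f(o[2]),f(o[2][180:330,230:430])])]))
E
```

```text
time_s: 18.68
eef_pos: [0.4459, 0.2156, 0.284]
orientation: [1.53, 2.744, 0.0]
force: [-0.8, 0.2, -0.5]
grip_width: 1.003
finger_force: 0.0
```

View pics/3.png

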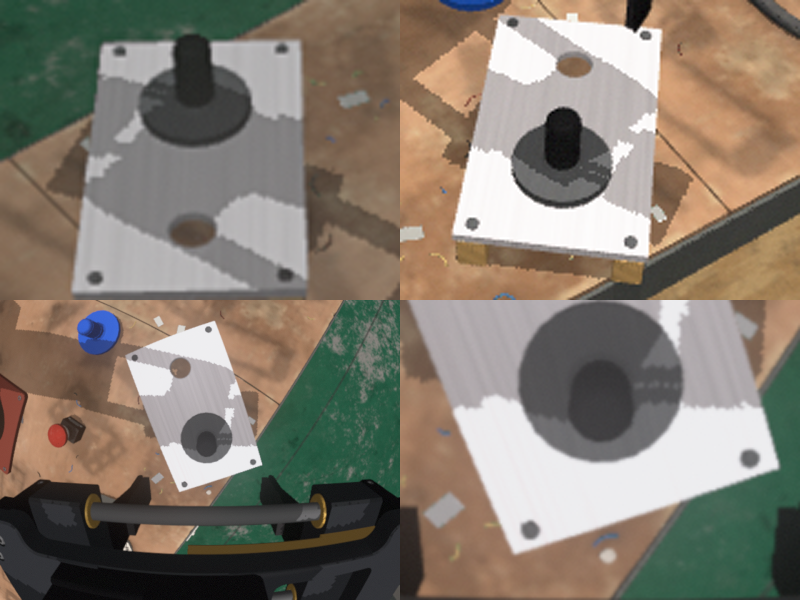

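The tool stands flat over the large hole (wrist view about (206,438) in the panel). The gripper is clear, so I hand in the job.

```bash
python3 -c "
from bench import ticket;print(ticket.job_done())"
```

```text
the job is handed in; nothing more can be done
None
```

I ran the blade once clockwise round the large hole's edge from the side facing the small hole, with sideways force at every check (lightest about 1–2 N, 135° round), then left the tool standing flat in the large hole and handed the job in at about 19 s; no verdict came back.

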